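Strike the cassette punch

TASK

Pick up the mallet from the red mat and, holding it, strike the sprung pin of the bench punch that has the strip of yellow cassettes in it: a brisk downward blow with the face of the mallet's head, not a slow push, that drives the pin right down. Leave the empty punch's pin alone. Then let the pin spring back up and stand the mallet on its head on the red mat again, and let go.

Things in the scene. Friction and masses are not known exactly. Their poses are not given: they have to be found in the camera images.
- mallet: Mallet, 0.3 kg, mostly head. Head: upright cylinder, 44 mm diameter, 60 mm tall, blue with white ends. Origin: centre of its lower, striking face; z up the head's axis. Wooden handle runs level along the mallet's own -x, from x = -20 to -144 mm, 18 mm wide (y), 26 mm tall, centre line at z = 42 mm. Good grip: from above across the handle at x = -55 mm, firmly (about 100 N).
- mat: Red rectangular mat, fixed, 220 mm (x) by 160 mm (y), 4 mm thick; origin at the centre of its underside. The mallet stands on it at the start and at the end.
- punch_pin (a joint): Downward travel (m) of the pin of the LOADED grey punch (a yellow strip of cassettes, 124 mm long, sticks out both sides under its arm): 0 up at rest, 0.030 at the stop. It resists a slow push with 1.6 N at the top, 5 N at the stop (10 N per m/s more when moving) and rises by itself. A blow counts if the pin moves faster than 0.05 m/s within its first 20 mm, then goes at least 23 mm down.
- punch_pin_top (a point): Centre of the flat steel top of the loaded punch's pin, moving with it; 152 mm above the bench at rest, 32 mm diameter, 13 mm thick. The fixed stand's top lies 54 mm (36 mm wide bushing round the pin) to 62 mm (arm and column, reaching 83 mm to the stand's own -x) below the resting pin top.
- spare_pin (a joint): The same for the pin of the EMPTY punch, a grey stand of the same shape with no yellow strip. Not to be pressed.
- spare_pin_top (a point): Centre of the top of the empty punch's pin, 152 mm above the bench at rest, 32 mm in diameter.
Mind the look-alikes: they are no part of the job. Leave any black or purple look-alike of the mallet alone.

How it is judged (in metres and radians):
On the way, in this order (a step that is already met when the one before it is completed fails the run):
1. the held mallet's face is on the loaded punch's pin and the pin is being driven down briskly (faster than 0.05 m/s, in the first 20 mm of its travel) (value of joint punch_pin between 0.0015 and 0.02 m and velocity of joint punch_pin above 0.05 m/s and distance between mallet and punch_pin_top below 0.024 m and contact force between the fingers and mallet above 1 N).
2. that pin is at least 23 mm down under the face of the held mallet (value of joint punch_pin above 0.023 m and distance between mallet and punch_pin_top below 0.024 m and contact force between the fingers and mallet above 1 N).
At the end, for the whole second after the job is handed in: The mallet stands upright (within about 6 degrees) on its head, at rest and released, with the centre of its face on the red mat (within 105 mm by 75 mm of the mat's centre along its sides, face within 6 mm of the mat's top); both pins are up (within 3 mm of rest) (value of joint each of punch_pin, spare_pin below 0.003 m and angle between mallet's own z axis and vertical below 0.1 rad and x of mallet in the frame of mat between -0.105 and 0.105 m and y of mallet in the frame of mat between -0.075 and 0.075 m and z of mallet in the frame of mat below 0.01 m and linear speed of mallet below 0.02 m/s and contact force between the fingers and mallet below 0.1 N); the robot touches nothing.
It fails at once if the empty punch's pin is pressed more than 4 mm (value of joint spare_pin above 0.004 m).
It also fails if it takes over 42 s, if anything falls off the work surface, if the arm or the gripper's body presses on something with over 40 N, if the wrist force passes 120 N, or if a joint passes its speed limit or range.

ROBOT

A 6-joint arm with a two-finger parallel gripper is mounted at the origin on the work surface. World frame = base frame: x ahead of the robot, y to its left, z up, the work surface at z = 0. Lengths are in mm, angles in rad, forces in N, time in s.
With the tool pointing down it reaches from about 325 to 925 mm from the base axis. Payload 3.1 kg.
Tool frame: the origin (TCP) lies midway between the tips of the shut fingers; the grasp point (between the pads) lies env.grip_point_offset behind it (env.grip_point_offset is the distance from the TCP to the grasp point, in mm); z points along the fingers, y is the line along which they close (so a half turn about z gives the same grasp; the last joint's range is limited). The gripper opens to 85 mm and grips with 20 to 120 N. Pads are 22 mm wide; open, the fingers measure 114 mm over their backs; the gripper's body (76 mm by 85 mm) begins 54 mm behind the grasp point. The pads swing forward as they close: fully open they stand 13 mm farther back than shut.
Start: joints at [1.033, 0.217, 1.613, -0, 1.311, -0.112], TCP at [258.14, 569.213, 231.3] pointing down, gripper open.
Joint ranges: [-2.75, 2.75], [-0.78, 2.1], [0.31, 2.55], [-1.13, 4.27], [0.13, 2.63], [-2.58, 2.58]. Speed limits (rad/s): [2.79, 2.79, 3.14, 3.14, 3.14, 3.14].

INTERFACE

Orientations are given as a unit quaternion [x, y, z, w].
In Python, from workcell import readout, optics, order, env gives the robot as it stands.
- The arm moves only by the shell command python3 -m pendant 'ROWS' [FORCE]. ROWS is JSON, a list of rows, each a list of 5 numbers: the shift along the tool's x, y, z in cm, then the turn about the tool's z in degrees, then the opening in per cent of the stroke, from 0 (shut) to 100 (fully open). A call has 1 to 10 rows; each row shifts and turns the commanded pose from where the row before left it, along the tool's axes as they then stand; what a row does not reach is not made up. A row lasts 1/8 s, in which the tool goes at most 62.5 mm and 10.7 degrees, less where a joint would pass 70% of its speed; a pose out of reach is approached as far as the arm can. A call is refused whole if a number of a shift passes 6.25 or a number of a turn 10.7, either way. A call with a gripper value outside its range is refused whole. The fingers move at their own pace and stop on an object; FORCE is the grip in N (left out, the last holds). Time passes only in rows, so rows that do not move let the fingers close. It gives the time, the measured TCP pose, the force, the opening and the grip force at its end, in the units of the state.
- readout.get_state(): the state, without advancing time (a new reading comes with each control period).
- optics.get_image(name): name is "side" or "top" or "wrist"; returns (picture, depth): 420x560x3 uint8, blue, green, red; 420x560 float32, mm along the optical axis (not along the pixel's ray), 0 where there is no reading.
- optics.get_calibration(name): a dict with "K" (3x3 intrinsics, pixels), "origin" and "attitude" of the camera in the world. Camera axes: x right, y down, z forward; pixel columns grow to the right and rows downward; lengths in mm; the calibration is good to about 2 mm. A picture is of the moment at which its call begins: read the wrist's pose just before it. get_calibration takes no time and is no camera call; for the wrist camera it gives the pose at the moment of the call.
- order.hand_in(): hands the job in; it is judged then, once.
Trained networks look in the newest picture that a camera, given by its name, has taken for a name from the list of things; names that differ only in an ending like _2 or _b are one class to them, and where a whole thing is asked for, a point or a joint stands for the part that bears it (a point fixed in the world has none). Each returns a list of dicts, best first, with "confidence" (0 to 1); they miss things now and then, are a little off and sometimes report something else, mostly with a low value. They report only what shows in the picture. A call takes as long as a camera call. They do not tell look-alikes from the thing itself.
- optics.trace(camera, target): "pixels" (420x560 bool, what is visible of it) and "bbox" ([left, top, right, bottom] in pixels, round what is visible of it).
- optics.tip_of(camera, target): "xy" ([column, row] in pixels: a listed point, or the origin of a listed thing).
The state is a dict: "time": time; "joints": joint angles; "qd": joint speeds; "effort": joint torques, N m; "tcp_pos": TCP position; "tool_rot": TCP orientation; "force": force on the tool from outside, world axes, zero at the start; "moment": the same for the moment, N m; "opening": opening from 0.0 (shut) to 1.0 (fully open); "grasp_force": force on a finger pad.
Only numpy, scipy, OpenCV 4.12 (cv2) and the standard library are available. Lean on these libraries where they do the work, as an engineer would, in place of code of your own. Each camera call takes 0.05 s, during which the arm holds its last target. There are 200 camera calls.

## Working session

There is one attempt and no reset: what is moved stays moved. The work goes in short steps, Python scripts to look and compute and a shell command to move; the robot and the scene stay as the last step left them, time stands still between calls to the robot, and variables do not carry over. Pictures are saved under pics/ and viewed, at most 10 in all, crops included, and the job is handed in when it is done.

```bash
mkdir -p pics; ls
cat > h.py <<'E'
import numpy as np,cv2
from scipy.spatial.transform import Rotation as R
from workcell import readout, optics, order, env
def rot(a):
    a=np.array(a,float); return a if a.shape==(3,3) else R.from_quat(a).as_matrix()
def world(cal,u,v,d):
    K=np.array(cal["K"]); p=np.linalg.inv(K)@np.stack([np.ravel(u),np.ravel(v),np.ones(np.size(u))])*np.ravel(d)
    return (rot(cal["attitude"])@p).T+np.array(cal["origin"])
def onplane(cal,u,v,z):
    d=rot(cal["attitude"])@np.linalg.inv(np.array(cal["K"]))@np.array([u,v,1.]); o=np.array(cal["origin"])
    return o+d*(z-o[2])/d[2]
E
python3 - <<'E'
from h import *
print(readout.get_state(), env.grip_point_offset)
for c in ["top","side"]:
    im,d=optics.get_image(c); cal=optics.get_calibration(c); cv2.imwrite(f"pics/{c}0.png",im); np.savez(f"{c}0.npz",im=im,d=d)
    print(c,cal)
    for t in ["mallet","mat","punch_pin","spare_pin"]:
        for r in optics.trace(c,t):
            v,u=np.nonzero(r["pixels"]&(d>0)); w=world(cal,u,v,d[v,u])
            print(t,round(r["confidence"],2),r["bbox"],np.median(w,0).round(),w.min(0).round(),w.max(0).round())
    for t in ["mallet","punch_pin_top","spare_pin_top"]:
        for r in optics.tip_of(c,t):
            x,y=r["xy"]; print("tip",t,round(r["confidence"],2),np.round(r["xy"]),onplane(cal,x,y,4 if t=="mallet" else 152).round())
E
```

```text
pics
{'time': 0.0, 'joints': array([ 1.03278305e+00,  2.17768206e-01,  1.61493342e+00, -5.22080098e-06,
        1.31127910e+00, -1.12164881e-01]), 'qd': array([-0.00118076,  0.00287062, -0.00056276,  0.00067352,  0.00079378,
        0.00071521]), 'effort': array([ 1.77929714e-04, -3.96849346e+01, -3.03850758e+01, -1.47763949e-04,
        9.91971610e-03,  3.51567189e-05]), 'tcp_pos': array([257.72655504, 568.49725128, 229.95991637]), 'tool_rot': array([ 2.11318151e-01,  9.77416602e-01, -1.13230365e-03, -3.78977896e-04]), 'force': array([-0.19031014, -0.35365585,  0.00130251]), 'moment': array([ 0.02607912, -0.02902697, -0.03821909]), 'grasp_force': 0.0, 'opening': 0.9946716230271698} 18.700000000000003
top {'K': array([[494.26820142,   0.        , 278.97665864],
       [  0.        , 494.26820142, 214.3951058 ],
       [  0.        ,   0.        ,   1.        ]]), 'origin': array([ 3.08971045e+02, -1.82925893e-01,  1.08056573e+03]), 'attitude': array([ 0.71346967, -0.6967191 ,  0.05843946, -0.04613413])}
mallet 0.97 [253.8, 153.5, 273.6, 232.8] [532.  21.  59.] [426.  -6.   1.] [605. 
[... 1055 characters left out ...]
9.3, 224.3, 323.9, 254.5] [536.  11.  52.] [427. -12.  -0.] [589.  95.  68.]
mallet 0.89 [182.6, 205.9, 243.2, 234.9] [341. 139.  48.] [231. 109.  -1.] [386. 233.  62.]
mat 0.85 [256.2, 228.9, 350.5, 279.2] [521. -16.   4.] [415. -76.  -2.] [645.  98.  52.]
punch_pin 0.48 [298.8, 144.7, 311.6, 165.3] [586. 294. 137.] [574. 284. 100.] [601. 313. 154.]
spare_pin 0.77 [359.6, 288.9, 380.6, 321.3] [ 585. -292.  149.] [ 571. -303.   -1.] [ 668. -133.  155.]
tip mallet 0.82 [216. 356.] [ 311. -258.    4.]
tip mallet 0.75 [315. 248.] [566.  20.   4.]
tip mallet 0.59 [236. 228.] [373. 134.   4.]
tip punch_pin_top 0.5 [305. 142.] [597. 326. 152.]
tip spare_pin_top 0.75 [370. 293.] [ 589. -278.  152.]
```

View pics/top0.png

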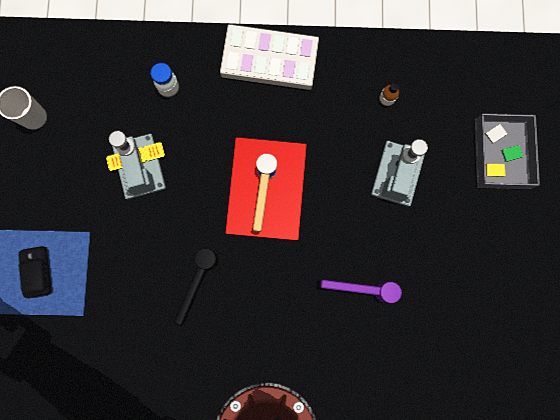

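View pics/side0.png

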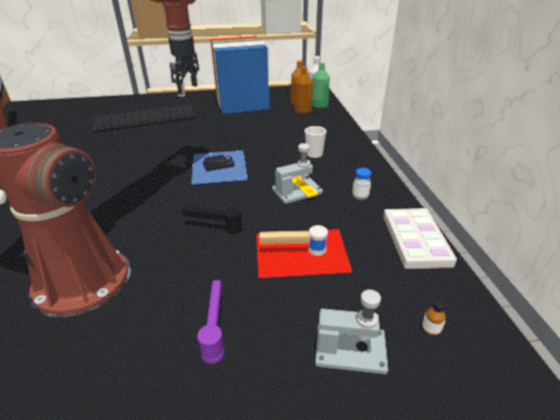

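Candidates for the mallet in the top view are white/blue with a wooden handle on the red mat (266,164), black (205,259) and purple (390,292). I choose the one on the red mat. For the punches, the one with the yellow strip has its pin at (118,139) and is the loaded one. The empty one at (419,148) must be left alone. Next I fit the geometry from depth and check one crop.

Run:
```python
from h import *
P={}
for c in ["top","side"]:
    z=np.load(c+"0.npz"); im,d=z["im"],z["d"]; cal=optics.get_calibration(c)
    v,u=np.nonzero(d>0); w=world(cal,u,v,d[v,u]); col=im[v,u].astype(int)
    def box(x0,x1,y0,y1,z0,z1): return (w[:,0]>x0)&(w[:,0]<x1)&(w[:,1]>y0)&(w[:,1]<y1)&(w[:,2]>z0)&(w[:,2]<z1)
    for n,b in dict(pin=(550,620,260,340,146,160),spare=(550,620,-310,-250,146,160),head=(530,620,-20,50,57,75)).items():
        m=box(*b); q=w[m]; (cx,cy),r=cv2.minEnclosingCircle(q[:,:2].astype(np.float32)); print(c,n,len(q),q.mean(0).round(1),"circ",round(cx,1),round(cy,1),round(r,1))
    m=box(425,530,-20,60,45,70); q=w[m]; mu=q.mean(0); _,_,V=np.linalg.svd(q[:,:2]-mu[:2]); print(c,"handle",len(q),mu.round(1),q.min(0).round(),q.max(0).round(),np.degrees(np.arctan2(V[0][1],V[0][0])).round(1))
    m=(col[:,2]>150)&(col[:,1]<70)&(col[:,0]<70)&box(380,680,-110,110,-10,20); rr=cv2.minAreaRect(w[m][:,:2].astype(np.float32)); print(c,"mat",rr,w[m].mean(0))
    # yellow
    m=(col[:,2]>180)&(col[:,1]>150)&(col[:,0]<80)&box(450,650,200,400,0,150); print("yellow",w[m].mean(0).round(),m.sum())
im=np.load("top0.npz")["im"]
cv2.imwrite("pics/crop.png",np.hstack([cv2.resize(im[110:250,90:230],(400,400)),cv2.resize(im[125:265,200:340],(400,400))]))
s=readout.get_state(); print(R.from_quat(s["tool_rot"]).as_matrix().round(3))
```

```text
top pin 213 [588.  302.4 151.4] circ 588.3 303.4 16.0
top spare 206 [ 587.1 -283.5  151.4] circ 588.1 -284.0 16.0
top head 382 [564.7  14.8  62.9] circ 559.7 15.5 30.7
top handle 428 [477.6  24.6  57.9] [426.  10.  45.] [530.  39.  64.] 173.2
top mat ((529.49951171875, 12.61566162109375), (160.76585388183594, 220.15646362304688), 86.01560974121094) [532.08574811  13.94598399   3.63377731]
yellow [590. 297.  21.] 475
side pin 61 [587.6 297.1 151.1] circ 587.7 300.4 16.9
side spare 249 [ 585.9 -288.8  151.9] circ 587.4 -287.4 16.5
side head 221 [563.6   8.8  63.2] circ 559.7 12.4 29.7
side handle 365 [477.9  17.8  55.4] [427.   7.  45.] [530.  37.  62.] -7.3
side mat ((529.7403564453125, 13.799858093261719), (169.6072235107422, 225.3763885498047), 86.47915649414062) [526.06410509 -14.5887212    4.31970763]
yellow [591. 285.  21.] 166
[[-0.911  0.413  0.   ]
 [ 0.413  0.911  0.   ]
 [-0.     0.    -1.   ]]
```

View pics/crop.png

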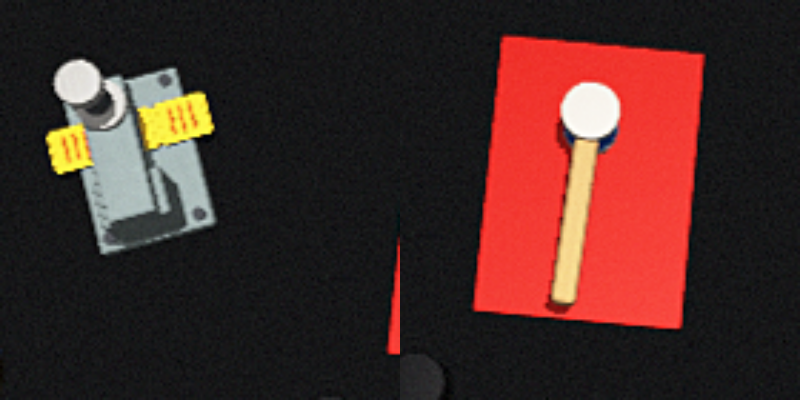

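The crop shows the loaded punch on the left (yellow strip on both sides, pin head at its upper left) and the real mallet on the red mat on the right, with the handle pointing toward the robot. The mallet face centre is about (565,14.5) with yaw about -7°, so the grip point is about (510,21). The pin is at about (588,302). Moving now.

```bash
python3 -m pendant '[[-4.5,-3.9,0,0,100],[-4.5,-3.9,0,0,100],[-4.5,-3.9,0,0,100],[-4.5,-3.9,0,0,100],[-4.5,-3.9,0,0,100],[-4.5,-3.9,0,0,100],[-4.5,-3.9,0,0,100],[-4.5,-3.9,0,0,100],[-4.5,-3.9,0,0,100],[-4.5,-3.9,0,0,100]]' 100
python3 -m pendant '[[0,0,2,-8.7,60],[0,0,2,-8.7,60],[0,0,0,0,60],[0,0,0,0,60]]'
cat > m.py <<'E'
from h import *
import sys
goal=np.array(eval(sys.argv[1])); s=readout.get_state(); M=rot(s["tool_rot"])
print("tool delta cm",(M.T@(goal-s["tcp_pos"])/10).round(2),"y-axis deg",np.degrees(np.arctan2(M[1,1],M[0,1])).round(1),s["tcp_pos"].round(1),s["time"])
E
python3 - <<'E'
from h import *
im,d=optics.get_image("wrist"); cal=optics.get_calibration("wrist"); cv2.imwrite("pics/w1.png",im)
v,u=np.nonzero(d>0); w=world(cal,u,v,d[v,u])
def box(x0,x1,y0,y1,z0,z1): return (w[:,0]>x0)&(w[:,0]<x1)&(w[:,1]>y0)&(w[:,1]<y1)&(w[:,2]>z0)&(w[:,2]<z1)
q=w[box(530,620,-20,50,58,75)];print("head",len(q),q.mean(0).round(1),cv2.minEnclosingCircle(q[:,:2].astype(np.float32)))
q=w[box(425,535,-20,60,52,75)];print("handle",len(q),q.mean(0).round(1),cv2.minAreaRect(q[:,:2].astype(np.float32)))
E
python3 m.py '[510.4,21.2,27]'
```

```text
time: 2.05
tcp_pos: [507.6, 26.3, 231.7]
tool_rot: [0.211, 0.977, 0.0, 0.001]
force: [1.2, 0.5, -0.4]
opening: 1.001
grasp_force: 0.0
time: 2.55
tcp_pos: [507.3, 28.3, 192.1]
tool_rot: [0.062, 0.998, -0.0, 0.001]
force: [0.1, 0.4, 0.7]
opening: 0.6
grasp_force: 0.0
head 2490 [562.1  14.9  63.8] ((559.822998046875, 17.626798629760742), 30.579660415649414)
handle 3278 [477.9  24.8  59.3] ((480.646728515625, 24.430694580078125), (18.00140953063965, 110.40953826904297), 83.23899841308594)
tool delta cm [-0.33 -0.68 16.55] y-axis deg 82.9 [507.6  28.3 192.5] 2.6
```

View pics/w1.png

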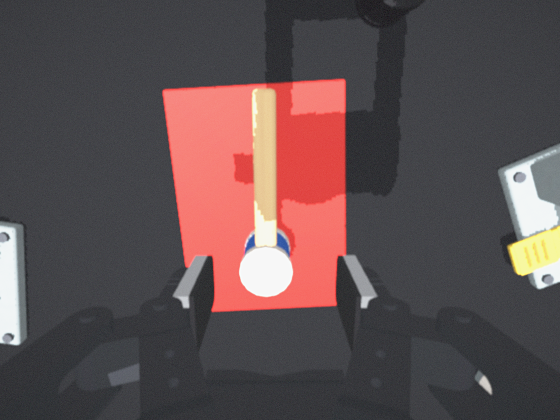

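The wrist view shows the blue/white head at (266,270) and the handle running up to (265,95), squared with the fingers. This agrees with the top view, so I descend and grip.

```bash
python3 -m pendant '[[-0.3,-0.7,3,0,60],[0,0,4,0,60],[0,0,4,0,60],[0,0,3,0,60],[0,0,1.5,0,60],[0,0,1,0,60],[0,0,0,0,60],[0,0,0,0,60]]' 100
python3 -m pendant '[[0,0,0,0,0],[0,0,0,0,0],[0,0,0,0,0],[0,0,0,0,0],[0,0,0,0,0],[0,0,0,0,0],[0,0,0,0,0],[0,0,0,0,0]]' 100
```

```text
time: 3.6
tcp_pos: [510.2, 20.8, 27.5]
tool_rot: [0.061, 0.998, -0.0, 0.001]
force: [-0.9, 0.3, 0.2]
opening: 0.602
grasp_force: 0.0
time: 4.6
tcp_pos: [509.5, 20.7, 27.2]
tool_rot: [0.061, 0.998, -0.0, 0.0]
force: [-2.7, -0.4, 6.6]
opening: 0.197
grasp_force: 97.4
```

```bash
python3 -m pendant '[[0,0,-1,0,0],[0,0,-2,0,0],[0,0,-3,0,0],[0,0,-3,0,0],[0,0,-3,0,0],[0,0,-3,0,0],[0,0,-3,0,0],[0,0,-2,0,0],[0,0,-1,0,0],[0,0,0,0,0]]'
cat > look.py <<'E'
from h import *
s=readout.get_state(); t=s["tcp_pos"]
for c in ["top","side"]:
    im,d=optics.get_image(c); cal=optics.get_calibration(c); cv2.imwrite(f"pics/{c}_l.png",im)
    for r in optics.tip_of(c,"mallet")[:3]: print(c,"tip",round(r["confidence"],2),onplane(cal,*r["xy"],t[2]-23).round(1))
    v,u=np.nonzero(d>0); w=world(cal,u,v,d[v,u]); col=im[v,u].astype(int)
    q=w[(np.hypot(w[:,0]-t[0]-54,w[:,1]-t[1]+7)<35)&(w[:,2]>t[2]-35)&(w[:,2]<t[2]+50)]
    if len(q): 
        zt=np.percentile(q[:,2],95); k=q[abs(q[:,2]-zt)<4]; print(c,len(q),"top z",zt.round(1),"min z",q[:,2].min().round(1),k.mean(0).round(1),cv2.minEnclosingCircle(k[:,:2].astype(np.float32)))
        A=np.c_[k[:,:2],np.ones(len(k))]; print("slope",np.linalg.lstsq(A,k[:,2],rcond=None)[0][:2].round(3))
    b=col[(np.hypot(w[:,0]-t[0]-54,w[:,1]-t[1]+7)<35)&(w[:,2]>t[2]-35)]
print(t.round(1),s["force"].round(1),s["moment"].round(2),s["grasp_force"],s["time"])
E
python3 look.py; python3 m.py '[533,309.5,235]'
```

```text
time: 5.85
tcp_pos: [508.8, 20.9, 236.3]
tool_rot: [0.061, 0.998, 0.0, 0.0]
force: [0.4, 0.1, -3.3]
opening: 0.198
grasp_force: 97.6
top tip 0.89 [ 304.4 -197.1  213.3]
side tip 0.9 [ 329.6 -400.8  213.3]
side tip 0.84 [ 368.5 -140.5  213.3]
side tip 0.75 [561.3  16.6 213.3]
side 722 top z 272.3 min z 212.7 [566.3   9.5 271.6] ((567.4411010742188, 10.187716484069824), 22.796524047851562)
slope [0.002 0.021]
[508.8  20.9 236.3] [ 0.4  0.1 -3.3] [0.01 0.18 0.02] 97.55413055419922 5.85
tool delta cm [ 1.03 28.94 -0.03] y-axis deg 83.0 [508.   21.  234.7] 6.05
```

```bash
python3 -m pendant '[[0.1,1.5,0,0,0],[0.15,3.5,0,0,0],[0.2,4.5,0,0,0],[0.2,4.5,0,0,0],[0.2,4.5,0,0,0],[0.2,4.5,0,0,0],[0.15,3.5,0,0,0],[0.1,2,0,0,0],[0.05,0.5,0,0,0],[0,0,0,0,0]]'
python3 look.py
python3 - <<'E'
from h import *
for c in ["top","side"]:
    im=cv2.imread(f"pics/{c}_l.png"); u0,v0=(60,90) if c=="top" else (230,90)
    cv2.imwrite(f"pics/{c}_c.png",im)
a=cv2.imread("pics/top_c.png")[80:220,60:200]; b=cv2.imread("pics/side_c.png")[80:220,230:370]
cv2.imwrite("pics/pair.png",np.hstack([cv2.resize(a,(400,400)),cv2.resize(b,(400,400))]))
E
```

```text
time: 7.3
tcp_pos: [530.7, 309.8, 236.0]
tool_rot: [0.061, 0.998, -0.001, -0.0]
force: [-1.0, 0.1, -3.6]
opening: 0.193
grasp_force: 98.0
top tip 0.92 [585.7 301.6 213. ]
top tip 0.91 [ 301.3 -196.8  213. ]
top tip 0.71 [347.2 112.4 213. ]
top 767 top z 273.8 min z 212.2 [590.7 300.7 272.1] ((589.8121948242188, 302.6277770996094), 22.21308708190918)
slope [-0.01  -0.009]
side tip 0.84 [ 368.2 -134.9  213. ]
side tip 0.74 [ 334.4 -400.4  213. ]
side tip 0.63 [583.2 291.4 213. ]
side 442 top z 273.6 min z 214.1 [588.8 295.5 272.8] ((590.5819091796875, 297.8503723144531), 22.284671783447266)
slope [0.013 0.045]
[530.7 309.8 236. ] [-1.   0.1 -3.6] [-0.02  0.13  0.05] 97.97642469406128 7.3
```

View pics/pair.png

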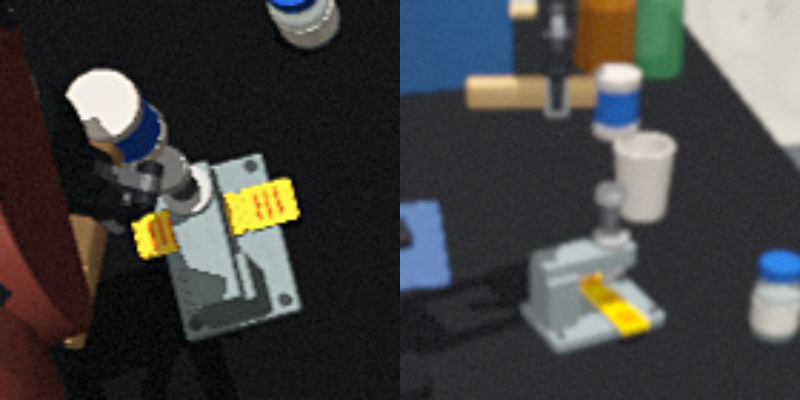

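The head is right over the pin (head 589.8,302.6; pin 588.3,303.4), level, with its face at about z 212.5. Strike 88 mm down, hold one row, then lift.

```bash
python3 -m pendant '[[0.1,0,1.5,0,0],[0,0,3.5,0,0],[0,0,3.8,0,0],[0,0,0,0,0]]'
python3 -m pendant '[[0,0,0,0,0]]'
```

```text
time: 8.0
tcp_pos: [528.8, 309.8, 146.4]
tool_rot: [0.061, 0.998, -0.001, -0.002]
force: [-2.4, 0.5, 1.3]
opening: 0.192
grasp_force: 99.4
time: 8.12
tcp_pos: [529.6, 310.2, 149.2]
tool_rot: [0.061, 0.998, -0.0, -0.001]
force: [-2.0, -0.6, 1.9]
opening: 0.196
grasp_force: 99.4
```

```bash
python3 look.py | grep -v tip; python3 -m pendant '[[0,0,-1,0,0],[0,0,-2.5,0,0],[0,0,-2.8,0,0],[0,0,-2.5,0,0],[0,0,0,0,0]]'; python3 look.py | grep -v tip; python3 m.py '[508.8,20.9,236]'
```

```text
top 604 top z 190.0 min z 114.9 [590.5 300.8 188.2] ((587.7197265625, 303.1302795410156), 21.90744972229004)
slope [ 0.015 -0.   ]
side 443 top z 189.6 min z 116.1 [588.3 298.8 188.8] ((588.842041015625, 300.9026184082031), 22.81879997253418)
slope [0.033 0.021]
[529.6 310.2 149.2] [-2.  -0.6  1.9] [-0.14  0.47 -0.09] 99.37690615653992 8.125
time: 8.95
tcp_pos: [531.9, 311.3, 239.5]
tool_rot: [0.061, 0.998, 0.002, 0.003]
force: [0.3, -0.3, -2.8]
opening: 0.196
grasp_force: 99.0
top 781 top z 280.1 min z 219.4 [591.9 302.4 278.4] ((590.7055053710938, 304.6949462890625), 22.28626251220703)
slope [ 0.021 -0.009]
side 441 top z 275.2 min z 215.6 [587.7 297.8 274.5] ((589.0470581054688, 301.4144287109375), 22.76849365234375)
slope [0.029 0.026]
[531.9 311.3 239.5] [ 0.3 -0.3 -2.8] [0.02 0.15 0.03] 98.96359920501709 8.95
tool delta cm [ -1.53 -28.93  -0.13] y-axis deg 83.0 [528.8 309.9 234.2] 9.15
```

The hold was at about 23–26 mm, because the head pitched up roughly 3 mm in the grip. That is marginal, so I'll strike again a little deeper and less abruptly. A repeat blow does no harm.

```bash
python3 -m pendant '[[0,0,0,0,0],[0,0,0,0,0],[0,0,0,0,0]]'; python3 look.py
```

```text
time: 9.52
tcp_pos: [529.8, 310.4, 235.9]
tool_rot: [0.061, 0.998, -0.0, -0.0]
force: [0.0, 0.5, -2.5]
opening: 0.196
grasp_force: 99.0
top tip 0.92 [352.4 113.2 212.9]
top tip 0.86 [ 303.8 -200.3  212.9]
top tip 0.63 [590.5 305.  212.9]
top 773 top z 276.0 min z 212.6 [589.8 301.5 274.3] ((588.3506469726562, 303.8768310546875), 21.998779296875)
slope [ 0.028 -0.008]
side tip 0.66 [ 332.5 -400.1  212.9]
side tip 0.57 [ 370.  -139.7  212.9]
side 454 top z 275.8 min z 215.8 [588.3 298.4 275. ] ((587.7554931640625, 300.7082214355469), 22.54012107849121)
slope [0.018 0.028]
[529.8 310.4 235.9] [ 0.   0.5 -2.5] [ 0.04  0.16 -0.03] 98.9620578289032 9.525
```

```bash
python3 -m pendant '[[0,0,1.8,0,0],[0,0,2.4,0,0],[0,0,2.4,0,0],[0,0,2.4,0,0],[0,0,0,0,0],[0,0,0,0,0]]' 112
python3 look.py | grep -v tip; python3 -m pendant '[[0,0,-0.5,0,0],[0,0,-1.5,0,0],[0,0,-2.4,0,0],[0,0,-2.4,0,0],[0,0,-1.8,0,0],[0,0,-0.4,0,0],[0,0,0,0,0],[0,0,0,0,0],[0,0,0,0,0]]'; python3 look.py|grep -v tip
```

```text
time: 10.48
tcp_pos: [529.3, 310.5, 146.4]
tool_rot: [0.061, 0.998, -0.0, -0.001]
force: [-4.0, -0.1, 1.2]
opening: 0.191
grasp_force: 110.6
top 597 top z 187.6 min z 113.8 [590.6 301.5 185.7] ((588.4542846679688, 303.3627014160156), 21.863618850708008)
slope [ 0.031 -0.018]
side 445 top z 187.0 min z 113.6 [587.7 298.8 186.2] ((585.8058471679688, 301.1009521484375), 23.448089599609375)
slope [0.044 0.024]
[529.3 310.5 146.4] [-4.  -0.1  1.2] [-0.03  0.53 -0.02] 110.56958198547363 10.475
time: 11.8
tcp_pos: [529.3, 310.2, 235.0]
tool_rot: [0.061, 0.998, -0.001, -0.001]
force: [0.2, 0.5, -3.4]
opening: 0.195
grasp_force: 110.0
top 774 top z 275.8 min z 211.6 [589.5 301.2 274. ] ((588.2571411132812, 303.0025634765625), 21.725147247314453)
slope [ 0.027 -0.008]
side 451 top z 275.4 min z 215.3 [587.3 297.7 274.7] ((587.2110595703125, 299.95208740234375), 22.90211296081543)
slope [0.055 0.034]
[529.3 310.2 235. ] [ 0.2  0.5 -3.4] [-0.04  0.13  0.  ] 110.01136422157288 11.8
```

Both held depths reached at least 23 mm, with the second at about 26 mm. Now back to the mat.

```bash
python3 -m pendant '[[-0.1,-1.5,0,0,0],[-0.15,-3.5,0,0,0],[-0.2,-4.5,0,0,0],[-0.2,-4.5,0,0,0],[-0.2,-4.5,0,0,0],[-0.2,-4.5,0,0,0],[-0.15,-3.5,0,0,0],[-0.1,-2,0,0,0],[-0.05,-0.5,0,0,0],[0,0,0,0,0]]'
python3 -m pendant '[[0,0,2,0,0],[0,0,4,0,0],[0,0,4,0,0],[0,0,4,0,0],[0,0,3,0,0],[0,0,2,0,0],[0,0,1,0,0],[0,0,0.4,0,0],[0,0,0,0,0],[0,0,0,0,0]]'; python3 look.py | grep -v tip
```

```text
time: 13.25
tcp_pos: [507.9, 20.8, 236.4]
tool_rot: [0.061, 0.998, 0.0, 0.0]
force: [-0.5, -0.3, -3.6]
opening: 0.194
grasp_force: 110.0
time: 14.5
tcp_pos: [509.0, 21.0, 33.4]
tool_rot: [0.061, 0.998, -0.0, 0.001]
force: [0.2, 0.2, -2.6]
opening: 0.194
grasp_force: 110.1
side 778 top z 73.9 min z 2.0 [567.4  10.2  72.9] ((567.2115478515625, 12.155830383300781), 23.372081756591797)
slope [0.036 0.015]
[509.   21.   33.4] [ 0.2  0.2 -2.6] [0.05 0.15 0.01] 110.09819626808167 14.5
```

```bash
python3 -m pendant '[[0,0,0.3,0,0],[0,0,0.2,0,0],[0,0,0.2,0,0],[0,0,0.1,0,0],[0,0,0,0,0],[0,0,0,0,0]]'; python3 -m pendant '[[0,0,0.1,0,0],[0,0,0,0,0],[0,0,0,0,0]]'
```

```text
time: 15.45
tcp_pos: [507.8, 21.0, 25.3]
tool_rot: [0.061, 0.998, -0.0, -0.001]
force: [-4.3, 0.6, 6.3]
opening: 0.189
grasp_force: 111.7
time: 15.82
tcp_pos: [507.7, 21.0, 25.2]
tool_rot: [0.061, 0.998, -0.0, -0.001]
force: [-8.1, 0.4, 13.6]
opening: 0.195
grasp_force: 112.7
```

Contact on the mat is confirmed by force. I relieve it slightly, open gently, then check before retreating.

```bash
python3 -m pendant '[[0,0,-0.1,0,0],[0,0,0,0,20],[0,0,0,0,24],[0,0,0,0,30],[0,0,0,0,40],[0,0,0,0,60],[0,0,0,0,60],[0,0,0,0,60]]' 20
python3 -m pendant '[[0,0,-1,0,60],[0,0,-3,0,60],[0,0,-5,0,60],[0,0,-5,0,60],[0,0,-5,0,60],[0,0,-2,0,60],[0,0,0,0,60],[0,0,0,0,60],[0,0,0,0,60],[0,0,0,0,60]]'
python3 - <<'E'
from h import *
P=[]
for c in ["side","wrist","top"]:
    im,d=optics.get_image(c); cal=optics.get_calibration(c); P.append(im)
    v,u=np.nonzero(d>0); w=world(cal,u,v,d[v,u])
    for n,(x,y,z0,z1,r) in dict(head=(565,14,60,75,30),pin=(588,302,120,162,17),spare=(587,-285,120,162,17)).items():
        q=w[(np.hypot(w[:,0]-x,w[:,1]-y)<r)&(w[:,2]>z0)&(w[:,2]<z1)]
        if len(q)>20:
            A=np.c_[q[:,:2],np.ones(len(q))]; print(c,n,len(q),q.mean(0).round(1),"z95",np.percentile(q[:,2],95).round(1),"slope",np.linalg.lstsq(A,q[:,2],rcond=None)[0][:2].round(3))
cv2.imwrite("pics/end.png",np.hstack([cv2.resize(P[0][120:330,150:430],(400,300)),cv2.resize(P[1],(400,300))]))
s=readout.get_state(); print(s["time"],s["tcp_pos"],s["force"])
E
```

```text
time: 16.82
tcp_pos: [508.0, 21.0, 24.3]
tool_rot: [0.061, 0.998, -0.0, -0.0]
force: [-0.4, 0.2, 0.3]
opening: 0.603
grasp_force: 0.0
time: 18.08
tcp_pos: [507.2, 21.1, 232.8]
tool_rot: [0.061, 0.998, 0.0, -0.001]
force: [0.1, 0.2, 0.2]
opening: 0.601
grasp_force: 0.0
side head 181 [566.9  10.   64. ] z95 66.0 slope [0.037 0.021]
side pin 61 [592.5 294.4 142.4] z95 153.5 slope [0.509 0.204]
side spare 320 [ 585.2 -289.6  146.7] z95 153.6 slope [0.151 0.371]
wrist head 1677 [566.3  14.5  64.5] z95 65.8 slope [ 0.035 -0.003]
top pin 244 [587.  301.3 149.8] z95 154.2 slope [0.146 0.17 ]
top spare 227 [ 586.4 -282.7  150.1] z95 154.8 slope [ 0.185 -0.168]
18.225 [507.71018407  20.99550247 233.61992478] [-0.15781461  0.39683084  0.35613645]
```

View pics/end.png

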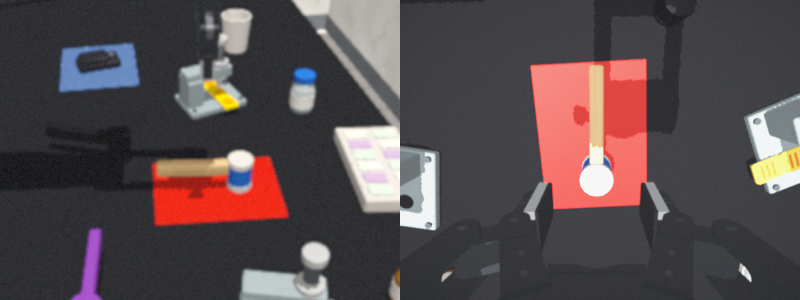

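The mallet stands on the mat, head at (240,170) in the left crop, and both pins are up. I check the small slope reading once without handle pixels.

Run:
```python
from h import *
im,d=optics.get_image("wrist"); cal=optics.get_calibration("wrist")
v,u=np.nonzero(d>0); w=world(cal,u,v,d[v,u])
def fit(q): A=np.c_[q[:,:2],np.ones(len(q))]; return len(q),q.mean(0).round(1),np.linalg.lstsq(A,q[:,2],rcond=None)[0][:2].round(3)
print("head",fit(w[(np.hypot(w[:,0]-566,w[:,1]-14)<17)&(w[:,2]>55)]))
a=np.array([.993,-.12]); t=(w[:,:2]-[566,14])@a; n=(w[:,:2]-[566,14])@[.12,.993]
print("handle",fit(w[(t>-138)&(t<-40)&(abs(n)<6)&(w[:,2]>45)]))
print("mat",fit(w[(abs(t+70)<60)&(abs(abs(n)-40)<10)&(w[:,2]<20)]))
```

```text
head (980, array([565.8,  14. ,  64.6]), array([-0.004, -0.   ]))
handle (4212, array([489.5,  23.2, 222.6]), array([ 3.211, -0.612]))
mat (4447, array([494. ,  22.7,   4.7]), array([ 0.   , -0.001]))
```

The head is level (slope about 0) and the mallet has been released, so I hand in.

```bash
python3 -c "
from h import *
print(order.hand_in())"
```

```text
the job is handed in; nothing more can be done
None
```

I struck the loaded punch's pin down twice with the mallet (about 24 mm, then about 26 mm by camera depth), stood the mallet upright on the red mat, released it and handed in at about 18 s; the hand-in call returned no verdict.

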